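Square a trunk lock into the drilling jig

ROBOT

A 7-joint arm with a two-finger parallel gripper is mounted at the origin on the work surface. World frame = base frame: x ahead of the robot, y to its left, z up, the work surface at z = 0. Lengths are in mm, angles in rad, forces in N, time in s.
With the tool pointing down it reaches from about 400 to 875 mm from the base axis. Payload 6.5 kg.
Tool frame: the origin (TCP) lies midway between the tips of the shut fingers; the grasp point (between the pads) lies 19 mm behind it; z points along the fingers, y is the line along which they close (so a half turn about z gives the same grasp; the last joint's range is limited). The gripper opens to 85 mm and grips with 20 to 120 N. Pads are 22 mm wide; open, the fingers measure 114 mm over their backs; the gripper's body (76 mm by 85 mm) begins 54 mm behind the grasp point. The pads swing forward as they close: fully open they stand 13 mm farther back than shut.
Start: joints at [-1.241, 0.536, -0.004, 1.538, 0.003, 1.067, -0.071], TCP at [250.6, 599.741, 231.29] pointing down, gripper open.
Joint ranges: [-2.7, 2.7], [-0.37, 2.16], [-1.27, 1.26], [0.24, 2.4], [-1.31, 4.45], [0.19, 1.91], [-2.76, 2.76]. Speed limits (rad/s): [2.39, 2.39, 3.14, 3.14, 3.14, 3.14, 3.14].

INTERFACE

Orientations are given as a rotation vector (axis times angle).
In Python, from bench import ctrl, vision gives the robot as it stands.
- The arm moves only by the tool drive_tool, never from a script. Its argument "commands" is text: rows parted by semicolons, each of 4 numbers parted by spaces: the shift along the tool's x, y, z in m, then the turn about the tool's z in degrees. A call has 1 to 8 rows; each row shifts and turns the commanded pose from where the row before left it, along the tool's axes as they then stand; what a row does not reach is not made up. A row lasts 1/12 s, in which the tool goes at most 41.7 mm and 7.16 degrees, less where a joint would pass 70% of its speed; a pose out of reach is approached as far as the arm can. A call is refused whole if a number of a shift passes 0.0417 or a number of a turn 7.16, either way. A call with a gripper value outside its range is refused whole. "hand" is the opening, from 0 (shut) to 1 (fully open), set as the call begins (left out, the last holds). The fingers move at their own pace and stop on an object; "force" is the grip in N (left out, the last holds). Time passes only in rows, so rows that do not move let the fingers close. It gives the time, the measured TCP pose, the force, the opening and the grip force at its end, in the units of the state.
- ctrl.sense(): the state, without advancing time (a new reading comes with each control period).
- vision.read_camera(name): name is "side" or "top" or "wrist"; returns a dict with "img" (400x640x3 uint8, red, green, blue), "K" (3x3 intrinsics, pixels), "k1" (the pictures are not rectified: a ray, as slopes to the right and down, at radius r is drawn at 1 + k1 r^2 times it, then the intrinsics apply), "extrinsics" (4x4, takes a point from camera to world coordinates). Camera axes: x right, y down, z forward; pixel columns grow to the right and rows downward; lengths in mm; the calibration is good to about 2 mm. A picture is of the moment at which its call begins. There is no depth.
- ctrl.hand_in(): hands the job in; it is judged then, once.
The state is a dict: "time_s": time; "joint_pos": joint angles; "joint_velocities": joint speeds; "tau": joint torques, N m; "tcp_pos": TCP position; "orientation": TCP orientation; "ft_force": force on the tool from outside, world axes, zero at the start; "torque": the same for the moment, N m; "finger_gap": finger opening in mm; "finger_force": force on a finger pad.
Only numpy, scipy, OpenCV 4.12 (cv2) and the standard library are available. Lean on these libraries where they do the work, as an engineer would, in place of code of your own. Each camera call takes 0.05 s, during which the arm holds its last target. There are 200 camera calls.

TASK

Lift the gold-plated trunk lock out of its black stand, lean it with its back on the sloped rest and let go so that you can take it again from its front, then lay it keyhole side up on the drilling jig and push it square and fully home into the fence corner: plain end flush against the short fence, long side flush against the long fence. Handle it gently: never let it topple or tumble, do not drop or ram it into the jig, and leave the other things on the desk where they are.

Things in the scene. Friction and masses are not known exactly. Their poses are not given: they have to be found in the camera images.
- lock: Gold-plated trunk lock, a block 24 mm thick (own x), 52 wide (y), 84 long (z), 0.2 to 0.45 kg. Origin: centre of its plain end, on which it stands at the start in the stand. +z runs to the hasp end; +x is the normal of its front, with a round steel keyhole plate, a hasp strip and, at the hasp end, a steel hinge barrel, at most 4 mm proud; the flat back is at x = -12 mm.
- lock_corner (a point): The corner of the lock that belongs in the jig's fence corner: where back, plain end and the +y long side meet (lock frame -12, 26, 0 mm). Axes as lock.
- stand: Black plastic stand, fixed, 56 (x) x 84 (y) x 30 (z) mm, with one pocket 28 x 56 mm whose floor is 6 mm above the desk. Origin: centre of its underside. The lock stands in it with the lock's axes about parallel to the stand's; 60 mm of the lock's length sticks out.
- rest: Fixed aluminium rest with a cork-faced slope at 45 degrees, about 77 mm high in all. Origin: centre of the underside of its 110 (x) x 84 (y) x 8 mm foot plate; z up; the slope faces +x and up and rises towards -x.
- rest_foot (a point): On the rest, mid width: where slope surface and lip meet (rest frame 22, 0, 32 mm). The slope runs 64 mm from here along (-1, 0, 1)/sqrt2 of the rest's frame; its normal is (1, 0, 1)/sqrt2. Slope and lip are only 40 mm wide (y), narrower than the lock, so fingers pass on both sides; the lip stands 10 mm proud. Axes as rest.
- jig: Fixed drilling jig: dark steel base plate 180 (x) x 150 (y) x 8 mm with two aluminium fences 14 mm thick and 16 mm high on top. Origin: centre of the plate's underside; z up.
- jig_corner (a point): On top of the jig's base plate: inner corner of the fences (jig frame -70, -58, 8 mm). The long fence runs 150 mm from here along jig +x, the short one 110 mm along jig +y; the lock goes in the +x, +y quadrant. Seated, its own z is along jig +x, its front up, its +y side on the long fence, lock_corner at this point. Axes as jig.
- hub_a: Bystander: grey plastic wheel hub, 60 mm across, 30 mm high. Origin: centre of underside.
- hub_b: Bystander: a second grey wheel hub, the same size.
- cap: Bystander: chrome telescoping handle cap, 34 x 70 x 22 mm. Origin: centre of underside.
- shackle: Bystander: bronze padlock shackle lying flat, a U 65 x 48 mm of 10 mm bar. Origin: mid of the U, on the desk.
- padlock: Bystander: closed padlock lying flat, body 50 x 45 x 20 mm, shackle 35 mm further along +x. Origin: centre of the body's underside.
- driver: Bystander: screwdriver lying along its own x.
- oil: Bystander: small oil bottle, 40 mm across, 100 mm high. Origin: centre of underside.
Things that resemble listed ones, but are neither listed nor needed, are in the scene too. There is more than one size of the jig; the job needs the smallest.

How it is judged (in metres and radians):
On the way:
1. the lock leans on the sloped rest, its back on the slope and its plain end at the lip, and the fingers have let go of it (distance between lock and rest_foot below 0.035 m and angle between lock's own z axis and vertical between 0.65 and 0.95 rad and angle between lock's own x axis and vertical below 0.95 rad and contact force between the fingers and lock below 0.05 N), for 0.2 s.
At the end, for the whole second after the job is handed in: The lock lies flat on the jig's base plate, keyhole side up (within 0.04 rad), its plain end within 2 mm of the short fence and its +y long side within 2 mm of the long fence, square to the fences within 0.025 rad (about 1.4 degrees), at rest (x of lock_corner in the frame of jig_corner between -0.003 and 0.002 m and y of lock_corner in the frame of jig_corner between -0.003 and 0.002 m and z of lock_corner in the frame of jig_corner below 0.003 m and angle between the z axis of lock and the x axis of jig, either way round below 0.025 rad and angle between lock's own x axis and vertical below 0.04 rad and linear speed of lock below 0.01 m/s); the robot touches nothing.
It fails at once if the lock topples or tumbles (it turns faster than 8 rad/s) (angular speed of lock above 8 rad/s).
It fails at once if the lock is rammed or dropped against the jig (more than 60 N between them) (contact force between lock and jig above 60 N).
It fails at once if a bystander is moved by more than 25 mm (distance of any of hub_a, hub_b, cap, shackle, padlock, driver, oil from where it was at the start of the episode above 0.025 m).
It also fails if it takes over 67 s, if anything falls off the work surface, if the arm or the gripper's body presses on something with over 40 N, if the wrist force passes 120 N, or if a joint passes its speed limit or range.

## Working session

There is one attempt and no reset: what is moved stays moved. The work goes in short steps, Python scripts to look and compute and a tool call to move; the robot and the scene stay as the last step left them, time stands still between calls to the robot, and variables do not carry over. Pictures are saved under pics/ and viewed, at most 10 in all, crops included, and the job is handed in when it is done.

Besides the shell and the picture viewer there is one more tool, called as name(argument=value, ...) on one line, values as JSON. drive_tool: Moves the arm, as the interface text tells. Its arguments: {"type":"object","properties":{"commands":{"type":"string"},"hand":{"type":"number"},"force":{"type":"number"}},"required":["commands"]}

```bash
mkdir -p pics; ls
python3 - <<'E'
from bench import ctrl, vision
import cv2,numpy as np,json
s=ctrl.sense(); print({k:np.round(v,3).tolist() for k,v in s.items()})
for n in("top","side"):
    c=vision.read_camera(n); cv2.imwrite(f"pics/{n}0.png",c["img"][...,::-1]); print(n,c["K"],c["k1"],np.round(c["extrinsics"],4).tolist())
    np.savez(f"{n}0.npz",**c)
E
```

```text
pics
{'time_s': 0.0, 'joint_pos': [-1.241, 0.537, -0.004, 1.539, 0.003, 1.067, -0.071], 'joint_velocities': [-0.0, 0.001, -0.001, -0.002, -0.001, -0.0, -0.0], 'tau': [0.002, -58.342, 1.049, -25.91, 0.012, 0.009, 0.0], 'tcp_pos': [250.368, 599.135, 230.386], 'orientation': [-0.618, -3.08, 0.003], 'ft_force': [-0.574, -0.012, 0.007], 'torque': [-0.024, -0.023, -0.002], 'finger_force': 0.0, 'finger_gap': 85.599}
top [[407.4276808    0.         317.0228913 ]
 [  0.         407.4276808  200.49278513]
 [  0.           0.           1.        ]] -0.047842242148095425 [[-0.0087, -0.9875, 0.1572, 356.0235], [-0.9999, 0.0096, 0.0051, 5.1753], [-0.0066, -0.1571, -0.9876, 1077.2911], [0.0, 0.0, 0.0, 1.0]]
side [[454.6647526    0.         318.36334089]
 [  0.         454.6647526  200.61776709]
 [  0.           0.           1.        ]] -0.11639438994373608 [[0.9981, -0.0131, 0.0607, 418.513], [-0.0583, -0.5376, 0.8412, -871.6915], [0.0216, -0.8431, -0.5373, 604.495], [0.0, 0.0, 0.0, 1.0]]
```

View pics/top0.png

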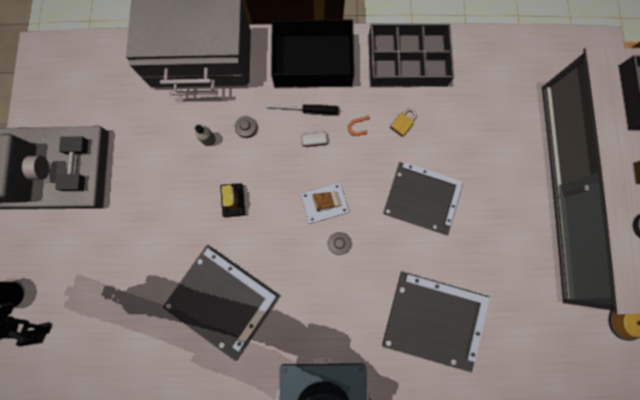

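View pics/side0.png

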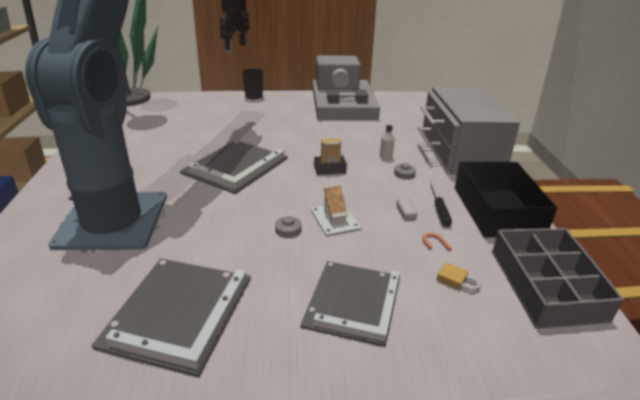

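Top view: the lock is gold in the black stand at (232,197). The rest is at (325,202). The jig candidates are (423,197), (222,300) and (436,320), and the first looks smallest. In the side view these are the lock at (331,155), the rest at (336,212) and the small jig at (353,300). Gold lookalikes are the padlock at (402,122) and the yellow disc at (628,322). Next I'll check close crops and measure.

```bash
cat > h.py <<'E'
import numpy as np,cv2
from scipy.spatial.transform import Rotation as R
def load(n): return dict(np.load(n+".npz"))
def ray(c,uv):
    uv=np.atleast_2d(np.array(uv,float)); p=cv2.undistortPoints(uv.reshape(-1,1,2),c["K"],np.array([float(c["k1"]),0,0,0])).reshape(-1,2)
    E=c["extrinsics"]; return E[:3,3],np.c_[p,np.ones(len(p))]@E[:3,:3].T
def plane(c,uv,z):
    o,d=ray(c,uv); return o+d*((z-o[2])/d[:,2])[:,None]
def proj(c,P):
    E=np.linalg.inv(c["extrinsics"]); q=np.atleast_2d(P)@E[:3,:3].T+E[:3,3]; s=q[:,:2]/q[:,2:]
    s=s*(1+float(c["k1"])*(s**2).sum(1))[:,None]; return s*np.diag(c["K"])[:2]+c["K"][:2,2]
def two(c1,u1,c2,u2):
    o1,d1=ray(c1,u1);o2,d2=ray(c2,u2);a,b=d1[0],d2[0]
    t=np.linalg.lstsq(np.c_[a,-b],o2-o1,rcond=None)[0]; p,q=o1+t[0]*a,o2+t[1]*b
    return (p+q)/2,np.linalg.norm(p-q)
E
python3 - <<'E'
from h import *
t,s=load("top0"),load("side0")
def crop(c,x,y,w,h): return cv2.resize(c["img"][y:y+h,x:x+w,::-1],(400,300),interpolation=cv2.INTER_CUBIC)
a=np.vstack([np.hstack([crop(t,205,175,60,45),crop(s,301,130,60,45)]),np.hstack([crop(t,290,175,68,51),crop(t,375,155,96,72+12-12)])])
cv2.imwrite("pics/crops.png",a)
for n,c in(("t",t),("s",s)):
    hsv=cv2.cvtColor(c["img"],cv2.COLOR_RGB2HSV)
    for nm,m in(("dark",hsv[...,2]<95),("white",(hsv[...,2]>190)&(hsv[...,1]<30)),("gold",(hsv[...,1]>110)&(hsv[...,0]>10)&(hsv[...,0]<35))):
        for k in cv2.findContours(m.astype(np.uint8),cv2.RETR_EXTERNAL,cv2.CHAIN_APPROX_NONE)[0]:
            (x,y),sz,an=cv2.minAreaRect(k)
            if 60<cv2.contourArea(k)<12000 and x>160 and x<500: print(n,nm,np.round(cv2.boxPoints(((x,y),sz,an)),1).tolist(),np.round(sz,1))
E
```

```text
t dark [[280.0, 399.0], [280.0, 351.0], [396.0, 351.0], [396.0, 399.0]] [116.  48.]
t dark [[265.29998779296875, 344.29998779296875], [270.70001220703125, 326.79998779296875], [308.6000061035156, 338.3999938964844], [303.20001220703125, 356.0]] [39.6 18.4]
t dark [[379.6000061035156, 345.5], [400.79998779296875, 271.1000061035156], [492.0, 297.1000061035156], [470.70001220703125, 371.5]] [94.8 77.3]
t dark [[98.5, 299.5], [136.39999389648438, 213.8000030517578], [286.0, 280.20001220703125], [248.10000610351562, 365.79998779296875]] [163.6  93.7]
t dark [[334.0, 237.0], [345.0, 237.0], [345.0, 248.0], [334.0, 248.0]] [11. 11.]
t dark [[222.0, 183.0], [246.0, 183.0], [246.0, 216.0], [222.0, 216.0]] [33. 24.]
t dark [[382.29998779296875, 213.10000610351562], [399.20001220703125, 162.39999389648438], [463.70001220703125, 183.89999389648438], [446.79998779296875, 234.60000610351562]] [68.  53.4]
t dark [[190.0, 134.0], [198.39999389648438, 122.19999694824219], [219.3000030517578, 137.0], [210.8000030517578, 148.89999389648438]] [25.6 14.5]
t dark [[300.70001220703125, 113.30000305175781],
[... 3360 characters left out ...]
25]] [25.7 50.4]
s white [[314.70001220703125, 209.8000030517578], [320.70001220703125, 207.3000030517578], [328.3999938964844, 225.89999389648438], [322.29998779296875, 228.3000030517578]] [20.1  6.5]
s gold [[436.3999938964844, 279.3999938964844], [443.5, 261.79998779296875], [467.3999938964844, 271.3999938964844], [460.3999938964844, 289.0]] [25.8 18.9]
s gold [[326.1000061035156, 190.1999969482422], [338.29998779296875, 187.60000610351562], [342.6000061035156, 207.6999969482422], [330.3999938964844, 210.3000030517578]] [20.5 12.4]
s gold [[322.0, 146.0], [339.0, 146.0], [339.0, 161.0], [322.0, 161.0]] [15. 17.]
s gold [[194.0, 0.0], [375.0, 0.0], [375.0, 89.0], [194.0, 89.0]] [ 89. 181.]
```

View pics/crops.png

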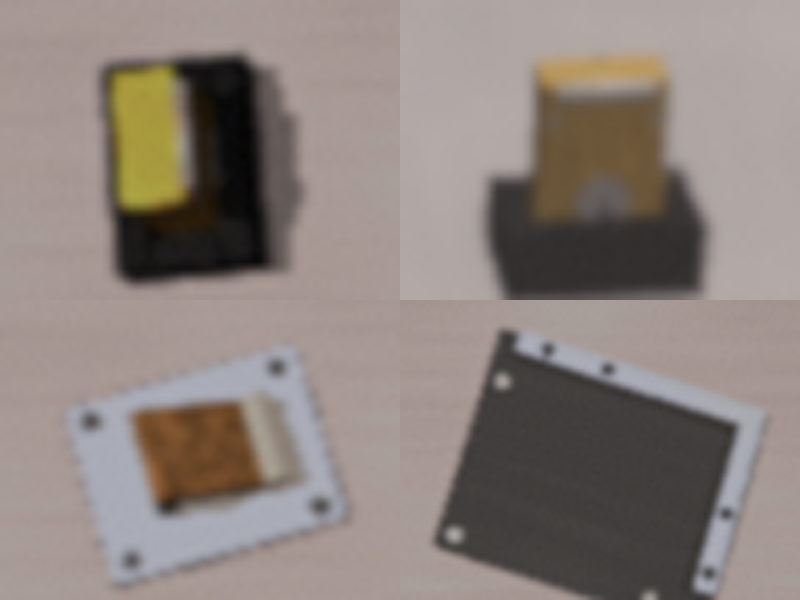

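The crops confirm the choice. The lock's bright hasp end is at top (228,196), and its front with the keyhole plate faces the side camera (image right in the top view). The rest's lip is on its right at (335,202). The jig at (423,197) has its fence corner upper right, about (460,182).

Run:
```python
from h import *
t,s=load("top0"),load("side0")
C=lambda pts,x,y,k,oy=0:[(x+a*k,y+(b-oy)*k) for a,b in pts]
def rep(n,P):
    P=P[:,:2]; print(n,np.round(P).tolist(),"edges",np.round(np.linalg.norm(np.roll(P,-1,0)-P,axis=1)),"dir",np.round(np.degrees(np.arctan2(*(np.roll(P,-1,0)-P).T[::-1])),1),"c",P.mean(0).round(1))
rep("stand top",plane(t,C([(108,65),(245,58),(268,262),(125,275)],205,175,.15),30))
rep("lock top",plane(t,C([(110,68),(175,65),(190,205),(122,212)],205,175,.15),90))
rep("rest foot",plane(t,C([(68,412),(292,345),(350,512),(115,584)],290,175,.17,300),8))
rep("rest lip/slope",plane(t,C([(242,402),(258,490)],290,175,.17,300),32))
rep("jig outer",plane(t,C([(505,330),(765,408)],375-96,155,.24,300),16)) 
rep("jig inner",plane(t,C([(515,355),(738,425),(695,590)],375-96,155,.24,300),8))
for b in([[379.6,345.5],[400.8,271.1],[492,297.1],[470.7,371.5]],[[382.3,213.1],[399.2,162.4],[463.7,183.9],[446.8,234.6]],[[164,303],[208,246],[280,295],[236,357]]): rep("jig?",plane(t,b,8))
print(plane(t,[(246,127),(340,243),(315,139),(358,126),(402,122)],15).round(),plane(t,[(205,138)],50).round())
r=R.from_rotvec([-0.618,-3.08,0.003]).as_matrix();print(r.round(3))
from bench import vision
c=vision.read_camera("wrist");E=c["extrinsics"];print(c["K"],c["k1"])
T=np.eye(4);T[:3,:3]=r;T[:3,3]=[250.37,599.1,230.4];print((np.linalg.inv(T)@E).round(3))
```

```text
stand top [[567.0, 262.0], [569.0, 208.0], [488.0, 197.0], [484.0, 253.0]] edges [54. 82. 56. 84.] dir [ -87.6 -172.5   94.7    6.2] c [527.1 230.2]
lock top [[554.0, 247.0], [555.0, 222.0], [502.0, 216.0], [500.0, 241.0]] edges [24. 53. 25. 54.] dir [ -87.9 -172.6   95.4    6.3] c [527.6 231.4]
rest foot [[544.0, 52.0], [574.0, -50.0], [497.0, -75.0], [466.0, 31.0]] edges [106.  81. 110.  81.] dir [ -73.6 -162.1  106.6   14.9] c [520.2 -10.6]
rest lip/slope [[544.0, -26.0], [504.0, -33.0]] edges [40. 40.] dir [-170.7    9.3] c [523.8 -29.6]
jig outer [[627.0, -213.0], [574.0, -378.0]] edges [173. 173.] dir [-107.7   72.3] c [ 600.4 -295.7]
jig inner [[612.0, -221.0], [565.0, -363.0], [458.0, -329.0]] edges [150. 112. 188.] dir [-108.4  162.2   35.1] c [ 545.1 -304. ]
jig? [[153.0, -144.0], [339.0, -205.0], [269.0, -439.0], [86.0, -373.0]] edges [195. 244. 195. 238.] dir [ -18.  -106.6  160.2   73.6] c [ 211.7 -290.3]
jig? [[491.0, -162.0], [628.0, -212.0], [568.0, -384.0], [432.0, -330.0]] edges [146. 182. 146. 178.] dir [ -20.2 -109.5  158.4   70.8] c [ 529.6 -271.8]
jig? [[262.0, 409.0], [408.0, 298.0], [281.0, 108.0], [127.0, 219.0]] edges [184. 229. 190. 232.] dir [ -37.1 -123.7  144.1   54.7] c [269.5 258.5]
[[ 730.  203.   15.]
 [ 413.  -48.   15.]
 [ 694.   15.   15.]
 [ 729. -103.   15.]
 [ 740. -223.   15.]] [[689. 304.  50.]]
[[-0.923  0.386 -0.001]
 [ 0.386  0.923 -0.002]
 [-0.    -0.002 -1.   ]]
[[278.14328766   0.         321.96502   ]
 [  0.         278.14328766 197.5164731 ]
 [  0.           0.           1.        ]] -0.023939514129359966
[[ 1.00000e-03 -9.56000e-01 -2.93000e-01  7.50290e+01]
 [ 1.00000e+00  1.00000e-03  1.00000e-03 -1.47500e+00]
 [-0.00000e+00 -2.93000e-01  9.56000e-01 -1.43559e+02]
 [ 0.00000e+00  0.00000e+00  0.00000e+00  1.00000e+00]]
```

```bash
cat >> h.py <<'E'
def plan(x,y,z,yaw=None):
    "shift in present tool axes (mm), then turn about tool z (deg) that makes tool y point at yaw"
    from bench import ctrl
    s=ctrl.sense(); r=R.from_rotvec(s["orientation"]).as_matrix()
    y0=np.degrees(np.arctan2(r[1,1],r[0,1])); d=r.T@(np.array([x,y,z])-s["tcp_pos"])
    print("t",round(s["time_s"],2),"tcp",np.round(s["tcp_pos"],1),"yaw",round(y0,2),"tilt",round(np.degrees(np.arccos(-r[2,2])),2),"F",np.round(s["ft_force"],1),"gap",round(float(s["finger_gap"]),1),round(float(s["finger_force"]),1))
    print("-> shift mm",d.round(1),"turn",None if yaw is None else round((y0-yaw+180)%360-180,2))
def snap(n,tag):
    from bench import vision
    c=vision.read_camera(n); np.savez(f"{n}{tag}.npz",**c); return c
E
python3 -c "
from h import *
plan(527.5,231,190,6.8)"
```

```text
t 0.15 tcp [250.4 599.3 230.6] yaw 67.32 tilt 0.07 F [0.6 0.1 0.4] gap 85.9 0.0
-> shift mm [-397.6 -233.    41. ] turn 60.52
```

drive_tool(commands="-0.0331 -0.0194 0.0034 0;-0.0331 -0.0194 0.0034 0;-0.0331 -0.0194 0.0034 0;-0.0331 -0.0194 0.0034 0;-0.0331 -0.0194 0.0034 0;-0.0331 -0.0194 0.0034 0;-0.0331 -0.0194 0.0034 0;-0.0331 -0.0194 0.0034 0", hand=1)

```text
time_s: 0.82
tcp_pos: [435.8, 352.7, 203.9]
orientation: [-0.617, -3.08, 0.0]
ft_force: [-0.3, 0.3, 0.2]
finger_gap: 85.0
finger_force: 0.0
```

drive_tool(commands="-0.0331 -0.0194 0.0034 0;-0.0331 -0.0194 0.0034 0;-0.0331 -0.0194 0.0034 0;-0.0331 -0.0194 0.0034 0;0 0 0 7;0 0 0 7;0 0 0 7;0 0 0 7")

```text
time_s: 1.48
tcp_pos: [527.3, 231.4, 190.2]
orientation: [-1.354, -2.834, 0.001]
ft_force: [0.2, 1.5, -1.1]
finger_gap: 85.4
finger_force: 0.0
```

drive_tool(commands="0 0 0 7;0 0 0 7;0 0 0 7;0 0 0 7;0 0 0 4.5;0 0 0 0;0 0 0 0")

```text
time_s: 2.07
tcp_pos: [527.1, 231.9, 190.3]
orientation: [2.082, 2.353, -0.001]
ft_force: [0.2, -0.1, -0.9]
finger_gap: 85.4
finger_force: 0.0
```

Run:
```python
from h import *
plan(527.5,231,190,6.8)
c=snap("wrist","1"); a=c["img"][...,::-1].copy()
print(proj(c,[[527.5,231,90],[527.5,231,30]]))
cv2.imwrite("pics/w1.png",a)
```

```text
t 2.07 tcp [527.1 231.9 190.3] yaw 6.99 tilt 0.03 F [ 0.2 -0.1 -0.9] gap 85.4 0.0
-> shift mm [-0.9  0.2  0.3] turn 0.19
[[323.39647675 197.31357646]
 [323.14962015 181.69803725]]
```

View pics/w1.png

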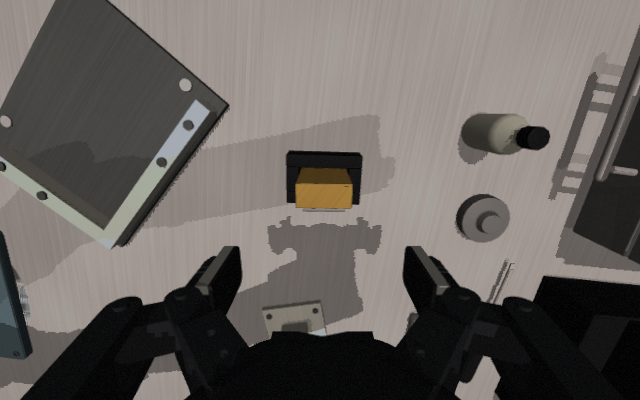

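The wrist view shows the lock's gold top at about (296–352, 184–209), square in the picture between the open fingers at (225,270) and (420,270).

Run:
```python
from h import *
c=load("wrist1"); hsv=cv2.cvtColor(c["img"],cv2.COLOR_RGB2HSV)
m=((hsv[...,1]>110)&(hsv[...,2]>130)).astype(np.uint8); m[:150]=0;m[230:]=0;m[:,:280]=0;m[:,370:]=0
k=max(cv2.findContours(m,0,cv2.CHAIN_APPROX_NONE)[0],key=cv2.contourArea)
b=cv2.boxPoints(cv2.minAreaRect(k)); P=plane(c,b,90)[:,:2]; print(b,P.round(1).tolist(),np.linalg.norm(np.roll(P,-1,0)-P,axis=1),P.mean(0),np.degrees(np.arctan2(*(np.roll(P,-1,0)-P).T[::-1])))
for u in (310,325,340): print(u,[(v,hsv[v,u].tolist()) for v in range(165,216,3)])
```

```text
[[296. 184.]
 [351. 184.]
 [351. 207.]
 [296. 207.]] [[501.4, 240.4], [550.7, 246.5], [554.0, 224.8], [503.5, 218.6]] [49.68075448 21.9674856  50.95124367 21.96578521] [527.39647117 232.59532439] [   7.03626824  -81.21933032 -172.96346729   95.46638175]
310 [(165, [150, 36, 21]), (168, [19, 166, 72]), (171, [18, 171, 73]), (174, [18, 169, 74]), (177, [19, 171, 73]), (180, [19, 162, 74]), (183, [18, 165, 110]), (186, [19, 163, 161]), (189, [18, 162, 159]), (192, [18, 164, 159]), (195, [18, 164, 157]), (198, [18, 161, 158]), (201, [19, 162, 157]), (204, [19, 162, 153]), (207, [18, 163, 142]), (210, [14, 24, 115]), (213, [9, 22, 160])]
325 [(165, [20, 35, 22]), (168, [18, 165, 71]), (171, [18, 163, 72]), (174, [18, 168, 73]), (177, [19, 164, 73]), (180, [18, 163, 72]), (183, [18, 173, 84]), (186, [19, 162, 157]), (189, [19, 164, 160]), (192, [19, 164, 159]), (195, [18, 159, 160]), (198, [19, 162, 161]), (201, [18, 162, 157]), (204, [19, 162, 157]), (207, [18, 162, 154]), (210, [9, 21, 121]), (213, [9, 25, 164])]
340 [(165, [120, 23, 22]), (168, [18, 170, 45]), (171, [19, 168, 73]), (174, [18, 170, 75]), (177, [18, 165, 74]), (180, [19, 171, 73]), (183, [18, 168, 73]), (186, [19, 163, 160]), (189, [18, 164, 159]), (192, [19, 161, 162]), (195, [18, 164, 159]), (198, [18, 163, 156]), (201, [18, 162, 165]), (204, [18, 161, 162]), (207, [19, 161, 162]), (210, [10, 24, 125]), (213, [11, 22, 164])]
```

drive_tool(commands="0 0.0005 0.0365 0;0 0 0.0365 0;0 0 0.0365 0;0 0 0.0365 0;0 0 0 0;0 0 0 0")

```text
time_s: 2.62
tcp_pos: [526.6, 231.1, 43.5]
orientation: [-2.083, -2.35, 0.006]
ft_force: [-0.4, 0.1, 0.8]
finger_gap: 85.5
finger_force: 0.0
```

drive_tool(commands="0 0 0 0;0 0 0 0;0 0 0 0;0 0 0 0;0 0 0 0;0 0 0 0;0 0 0 0;0 0 0 0", hand=0, force=40)

```text
time_s: 3.28
tcp_pos: [529.4, 232.6, 47.0]
orientation: [2.084, 2.349, 0.006]
ft_force: [-0.7, -1.5, 7.7]
finger_gap: 51.6
finger_force: 42.0
```

drive_tool(commands="0 0 0 0;0 0 0 0;0 0 0 0;0 0 0 0")

```text
time_s: 3.62
tcp_pos: [529.4, 232.6, 47.0]
orientation: [2.084, 2.349, 0.006]
ft_force: [-0.6, -0.8, 6.5]
finger_gap: 52.0
finger_force: 42.0
```

drive_tool(commands="0 0 -0.015 0;0 0 -0.025 0;0 0 -0.035 0;0 0 -0.035 0;0 0 -0.03 0;0 0 0 0")

```text
time_s: 4.12
tcp_pos: [531.8, 233.3, 191.9]
orientation: [2.083, 2.347, 0.018]
ft_force: [0.2, 0.3, -4.0]
finger_gap: 51.5
finger_force: 45.3
```

drive_tool(commands="-0.0331 -0.0044 0 0;-0.0331 -0.0044 0 0;-0.0331 -0.0044 0 0;-0.0331 -0.0044 0 0;-0.0331 -0.0044 0 0;-0.0331 -0.0044 0 0;-0.0331 -0.0044 0 0;-0.0331 -0.0044 0 0")

```text
time_s: 4.78
tcp_pos: [523.8, -36.7, 184.9]
orientation: [2.085, 2.35, 0.001]
ft_force: [1.1, 0.8, -4.0]
finger_gap: 51.7
finger_force: 45.2
```

drive_tool(commands="0 0 0 -4.8;0 0 0 -4.7;0 0 0 0;0 0 0 0")

```text
time_s: 5.12
tcp_pos: [524.2, -35.0, 184.7]
orientation: [-1.886, -2.512, -0.001]
ft_force: [0.2, 0.1, -3.4]
finger_gap: 51.7
finger_force: 45.1
```

Run:
```python
from h import *
plan(526.7,-34.4,95,16.5)
w=snap("wrist","2")["img"];s=snap("side","2");p=proj(s,[[526.7,-34.4,120]])[0].astype(int);print(p)
i=s["img"][p[1]-90:p[1]+90,p[0]-100:p[0]+100]
cv2.imwrite("pics/c2.png",np.vstack([cv2.resize(i,(480,432))[:,:,::-1][:300],cv2.resize(w,(480,300))[...,::-1]]))
```

```text
t 5.12 tcp [524.2 -35.  184.7] yaw 16.2 tilt 0.04 F [ 0.2  0.1 -3.4] gap 51.7 45.1
-> shift mm [-0.2  2.6 89.7] turn -0.3
[341 180]
```

View pics/c2.png

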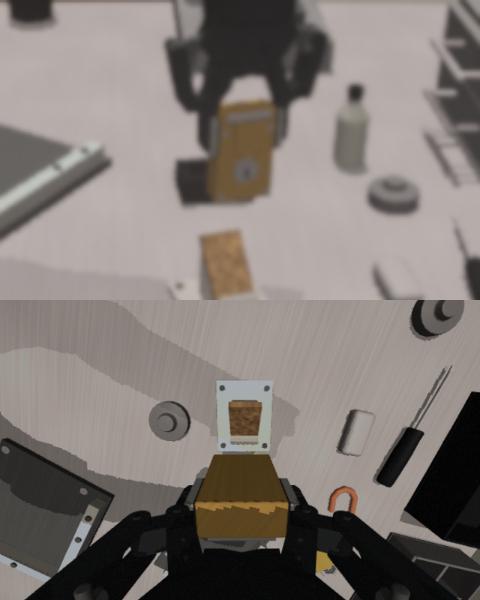

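The lock hangs upright in the fingers. In the wrist view the rest's foot plate is ahead of it, at about (290–362, 107–202) in full-size pixels. I'll measure the plate and the cork from this view.

Run:
```python
from h import *
c=load("wrist2"); hsv=cv2.cvtColor(c["img"],cv2.COLOR_RGB2HSV)
roi=np.zeros((400,640),np.uint8); roi[90:205,275:380]=1
for nm,m,z in(("plate",(hsv[...,1]<40)&(hsv[...,2]>165),8),("plateB",(hsv[...,0]>60)&(hsv[...,0]<150)&(hsv[...,2]>120),8),("cork",(hsv[...,1]>90)&(hsv[...,0]<25),None)):
    k=max(cv2.findContours(m.astype(np.uint8)*roi,0,cv2.CHAIN_APPROX_NONE)[0],key=cv2.contourArea)
    b=cv2.boxPoints(cv2.minAreaRect(k)); print(nm,b.round(1).tolist(),cv2.contourArea(k))
    for zz in([z] if z else [32,77]):
        P=plane(c,b,zz)[:,:2];d=np.roll(P,-1,0)-P; print(zz,P.round(1).tolist(),np.linalg.norm(d,axis=1).round(1),P.mean(0).round(1),np.degrees(np.arctan2(*d.T[::-1])).round(1))
for u in(300,326,350):print(u,[(v,hsv[v,u].tolist()) for v in list(range(100,114,2))+list(range(176,206,2))])
for v in(120,190):print(v,[(u,hsv[v,u].tolist()) for u in list(range(284,296,2))+list(range(356,370,2))])
```

```text
plate [[289.0, 107.0], [363.0, 107.0], [363.0, 201.0], [289.0, 201.0]] 6553.0
8 [[466.0, 31.1], [544.0, 53.8], [578.7, -48.9], [492.8, -73.9]] [ 81.2 108.4  89.5 108.4] [520.4  -9.5] [  16.3  -71.3 -163.8  104.3]
plateB [[288.0, 107.0], [363.0, 107.0], [363.0, 155.0], [288.0, 155.0]] 1994.0
8 [[465.0, 30.8], [544.0, 53.8], [560.9, 3.8], [478.0, -20.3]] [82.3 52.8 86.3 52.8] [512.  17.] [  16.3  -71.4 -163.8  104.3]
cork [[305.0, 136.0], [348.0, 136.0], [348.0, 180.0], [305.0, 180.0]] 1731.5
32 [[492.0, 8.0], [535.1, 20.6], [549.5, -24.3], [504.4, -37.5]] [44.9 47.2 47.  47.2] [520.2  -8.3] [  16.3  -72.2 -163.8  105.2]
77 [[493.6, 12.2], [530.1, 22.8], [542.3, -15.3], [504.1, -26.4]] [38.1 40.  39.8 40. ] [517.5  -1.7] [  16.3  -72.2 -163.8  105.2]
300 [(100, [9, 24, 140]), (102, [14, 24, 138]), (104, [9, 24, 139]), (106, [12, 21, 120]), (108, [100, 13, 174]), (110, [103, 13, 175]), (112, [102, 15, 175]), (176, [51, 15, 172]), (178, [45, 15, 172]), (180, [47, 13, 171]), (182, [48, 15, 172]), (184, [45, 15, 172]), (186, [107, 20, 181]), (188, [106, 21, 181]), (190, [107, 20, 180]), (1
[... 1012 characters left out ...]
5, 16, 64]), (196, [20, 27, 86]), (198, [41, 21, 171]), (200, [39, 20, 169]), (202, [15, 27, 132]), (204, [11, 25, 142])]
120 [(284, [11, 25, 143]), (286, [9, 23, 143]), (288, [38, 7, 141]), (290, [90, 9, 172]), (292, [80, 9, 167]), (294, [60, 2, 111]), (356, [15, 13, 79]), (358, [105, 14, 146]), (360, [106, 19, 179]), (362, [107, 20, 179]), (364, [12, 26, 147]), (366, [10, 24, 161]), (368, [12, 24, 161])]
190 [(284, [11, 25, 163]), (286, [14, 24, 162]), (288, [9, 25, 164]), (290, [105, 3, 150]), (292, [105, 17, 178]), (294, [104, 16, 177]), (356, [41, 21, 171]), (358, [41, 21, 170]), (360, [25, 20, 138]), (362, [11, 24, 146]), (364, [9, 25, 144]), (366, [13, 25, 144]), (368, [14, 23, 143])]
```

drive_tool(commands="-0.0006 0.0034 0.03 -0.3;0 0 0.03 0;0 0 0.02 0;0 0 0.012 0;0 0 0 0;0 0 0 0")

```text
time_s: 5.72
tcp_pos: [527.9, -34.7, 92.7]
orientation: [-1.877, -2.519, 0.001]
ft_force: [0.7, 0.1, -2.4]
finger_gap: 51.5
finger_force: 45.0
```

drive_tool(commands="0 0 0.002 0;0 0 0.002 0;0 0 0.002 0;0 0 0.002 0;0 0 0 0;0 0 0 0", force=25)

```text
time_s: 6.22
tcp_pos: [527.8, -34.9, 84.6]
orientation: [1.877, 2.519, 0.0]
ft_force: [-0.3, 1.3, -3.9]
finger_gap: 51.8
finger_force: 45.0
```

drive_tool(commands="0 0 0.0015 0;0 0 0.0015 0;0 0 0 0;0 0 0 0", hand=0, force=22)

```text
time_s: 6.55
tcp_pos: [527.8, -34.9, 81.5]
orientation: [1.877, 2.519, -0.0]
ft_force: [0.5, -0.1, -3.3]
finger_gap: 51.5
finger_force: 45.2
```

drive_tool(commands="0 0 0.0015 0;0 0 0.0015 0;0 0 0 0;0 0 0 0")

```text
time_s: 6.88
tcp_pos: [528.6, -35.7, 79.8]
orientation: [1.877, 2.517, 0.001]
ft_force: [-3.0, -2.1, 11.3]
finger_gap: 51.8
finger_force: 46.9
```

drive_tool(commands="0.0055 0 -0.0005 0;0.0055 0 0 0;0.0055 0 0 0;0 0 0 0;0 0 0 0")

```text
time_s: 7.3
tcp_pos: [524.3, -21.3, 80.2]
orientation: [1.877, 2.515, -0.0]
ft_force: [-1.9, -5.0, 7.4]
finger_gap: 51.4
finger_force: 46.1
```

Run:
```python
from h import *
plan(527.6,-34.6,80,16.5)
s=snap("side","3");p=proj(s,[[526.7,-30,80]])[0].astype(int);print(p)
i=s["img"][p[1]-50:p[1]+40,p[0]-60:p[0]+60]
cv2.imwrite("pics/c3.png",cv2.resize(i,(600,450),interpolation=cv2.INTER_CUBIC)[:,:,::-1])
```

```text
t 7.3 tcp [524.3 -21.3  80.2] yaw 16.54 tilt 0.21 F [-1.9 -5.   7.4] gap 51.4 46.1
-> shift mm [-13.7  -0.6   0.2] turn 0.04
[340 195]
```

View pics/c3.png

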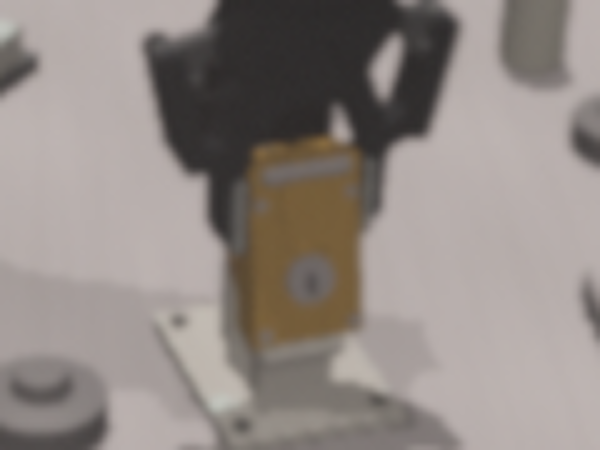

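The lock sits on the rest above the lip at (300,350) in the crop, keyhole side out and leaning back as it pivots in the pads. I'll carry on along the arc.

drive_tool(commands="0.0054 0 0.0007 0;0.0054 0 0.0011 0;0.0054 0 0.0015 0;0 0 0 0")

```text
time_s: 7.68
tcp_pos: [519.3, -4.8, 76.6]
orientation: [1.876, 2.516, 0.0]
ft_force: [-1.6, -3.2, 6.9]
finger_gap: 51.7
finger_force: 45.7
```

drive_tool(commands="0.005 0 0.002 0;0.005 0 0.0025 0;0.0049 0 0.003 0;0 0 0 0;0 0 0 0")

```text
time_s: 8.1
tcp_pos: [515.1, 10.0, 68.7]
orientation: [1.876, 2.517, 0.001]
ft_force: [0.8, -2.7, 2.9]
finger_gap: 51.4
finger_force: 45.1
```

Run:
```python
from h import *
plan(527.6,-34.6,80,16.5)
a=[]
for n in("side","top"):
    s=snap(n,"4");p=proj(s,[[524,-15,80]])[0].astype(int);print(p)
    a.append(cv2.resize(s["img"][p[1]-40:p[1]+35,p[0]-40:p[0]+35],(400,400),interpolation=cv2.INTER_CUBIC)[:,:,::-1])
cv2.imwrite("pics/c4.png",np.hstack(a))
```

```text
t 8.1 tcp [515.1  10.   68.7] yaw 16.59 tilt 0.12 F [ 0.8 -2.7  2.9] gap 51.4 45.1
-> shift mm [-46.3  -0.8 -11.2] turn 0.09
[338 191]
[327 196]
```

View pics/c4.png

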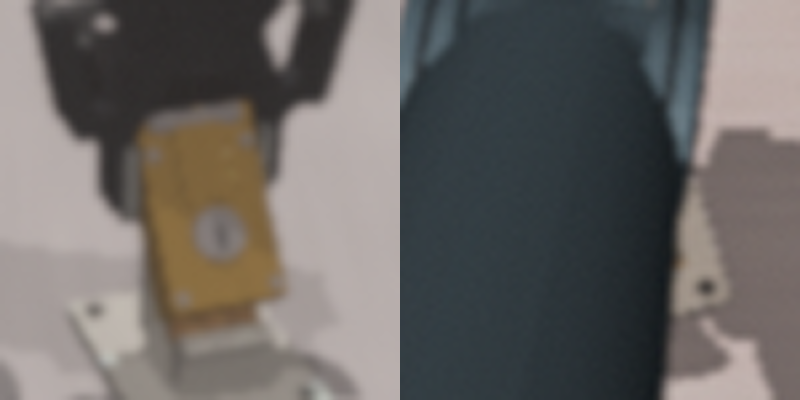

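drive_tool(commands="0.0015 0 0.0015 0;0.0015 0 0.0015 0;0 0 0 0;0 0 0 0")

```text
time_s: 8.53
tcp_pos: [514.2, 13.2, 65.6]
orientation: [1.877, 2.518, 0.001]
ft_force: [1.8, -3.4, 4.3]
finger_gap: 51.6
finger_force: 45.3
```

Run:
```python
from h import *
plan(527.6,-34.6,80,16.5)
c=load("side4"); a=np.radians(16.5); ex=np.array([np.sin(a),-np.cos(a),0]);ey=np.array([np.cos(a),np.sin(a),0])
F=np.array([526.4,-31.4,32])
for side,pts in((-26,[(148,137),(178,308)]),(26,[(250,103),(286,293)])):
    o,d=ray(c,[(298+u*.1875,151+v*.1875) for u,v in pts]); n=ey
    t=((F+side*ey-o)@n)/(d@n); P=o+d*t[:,None]-F; q=np.c_[P@ex,P[:,2]]; dd=q[0]-q[1]
    print(side,q.round(1).tolist(),np.linalg.norm(dd),"tilt",np.degrees(np.arctan2(-dd[0],dd[1])))
```

```text
t 8.53 tcp [514.2  13.2  65.6] yaw 16.6 tilt 0.1 F [ 1.8 -3.4  4.3] gap 51.6 45.3
-> shift mm [-49.6  -0.8 -14.4] turn 0.1
-26 [[-23.0, 87.6], [16.6, 29.3]] 70.4952828639489 tilt 34.180794494651224
26 [[-39.7, 86.0], [8.2, 20.8]] 80.90035006256277 tilt 36.301355438488045
```

drive_tool(commands="0.0015 0 0.0015 0;0.0015 0 0.0015 0;0 0 0 0;0 0 0 0")

```text
time_s: 8.87
tcp_pos: [514.5, 13.7, 64.0]
orientation: [1.878, 2.513, 0.001]
ft_force: [-1.3, -9.2, 18.9]
finger_gap: 51.2
finger_force: 46.9
```

drive_tool(commands="0.001 0 0.001 0;0.001 0 0.001 0;0 0 0 0;0 0 0 0")

```text
time_s: 9.2
tcp_pos: [514.9, 13.4, 63.5]
orientation: [1.879, 2.509, 0.001]
ft_force: [-4.5, -14.9, 35.5]
finger_gap: 51.4
finger_force: 48.8
```

drive_tool(commands="-0.0022 0 -0.0026 0;0 0 0 0")

```text
time_s: 9.37
tcp_pos: [514.2, 13.9, 64.3]
orientation: [1.878, 2.514, 0.001]
ft_force: [-0.6, -9.3, 15.8]
finger_gap: 51.4
finger_force: 46.8
```

drive_tool(commands="0 0 0 0;0 0 0 0;0 0 0 0;0 0 0 0;0 0 0 0;0 0 0 0", hand=0.76, force=22)

```text
time_s: 9.87
tcp_pos: [512.2, 16.7, 62.5]
orientation: [-1.876, -2.519, 0.0]
ft_force: [0.4, 0.6, 0.5]
finger_gap: 65.2
finger_force: 0.0
```

Run:
```python
from h import *
plan(527.6,-34.6,80,16.5)
s=snap("side","5");p=proj(s,[[524,-15,80]])[0].astype(int);print(p)
cv2.imwrite("pics/c5.png",cv2.resize(s["img"][p[1]-40:p[1]+35,p[0]-40:p[0]+35],(600,600),interpolation=cv2.INTER_CUBIC)[:,:,::-1])
```

```text
t 9.87 tcp [512.2  16.7  62.5] yaw 16.66 tilt 0.04 F [0.4 0.6 0.5] gap 65.2 0.0
-> shift mm [-53.5   0.  -17.5] turn 0.16
[338 191]
```

View pics/c5.png

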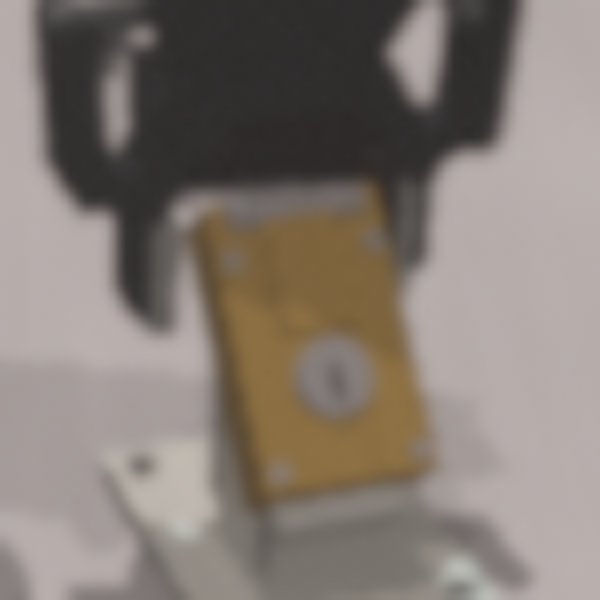

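The lock has slid down onto the lip with its back on the slope: lower edge (260–430, 470–500), keyhole at (335,375). The fingers are clear on both sides with zero force. I'll wait briefly, then regrip lower on its sides.

drive_tool(commands="0 0 0 0;0 0 0 0;-0.005 0 -0.001 0;-0.005 0 0 0;-0.005 0 0 0;-0.0047 0 0 0;0 0 0 0;0 0 0 0")

```text
time_s: 10.58
tcp_pos: [518.2, -3.2, 63.8]
orientation: [1.878, 2.518, -0.0]
ft_force: [0.1, 0.4, -0.2]
finger_gap: 65.1
finger_force: 0.0
```

drive_tool(commands="0 0 0 0;0 0 0 0;0 0 0 0;0 0 0 0;0 0 0 0;0 0 0 0", hand=0, force=45)

```text
time_s: 11.08
tcp_pos: [518.5, -2.4, 64.1]
orientation: [1.877, 2.519, 0.001]
ft_force: [-0.5, 0.3, 5.7]
finger_gap: 51.6
finger_force: 47.0
```

drive_tool(commands="0 0 -0.01 0;0 0 -0.02 0;0 0 -0.03 0;0 0 -0.03 0;0 0 -0.02 0;0 0 0 0;0 0 0 0")

```text
time_s: 11.67
tcp_pos: [518.2, -2.3, 174.4]
orientation: [1.876, 2.519, 0.002]
ft_force: [0.0, 0.7, -3.9]
finger_gap: 51.5
finger_force: 48.3
```

Run:
```python
from h import *
plan(527.6,-34.6,80,16.5)
s=snap("side","6");p=proj(s,[[520,-15,180]])[0].astype(int);print(p)
w=snap("wrist","6")["img"]
cv2.imwrite("pics/c6.png",np.hstack([cv2.resize(s["img"][p[1]-35:p[1]+55,p[0]-40:p[0]+40],(320,360),interpolation=cv2.INTER_CUBIC)[:,:,::-1],cv2.resize(w[60:,:],(470,250))[...,::-1].copy() if 0 else cv2.resize(w,(480,360))[...,::-1]]))
```

```text
t 11.67 tcp [518.2  -2.3 174.4] yaw 16.66 tilt 0.07 F [ 0.   0.7 -3.9] gap 51.5 48.3
-> shift mm [-33.6  -0.3  94.4] turn 0.16
[338 151]
```

View pics/c6.png

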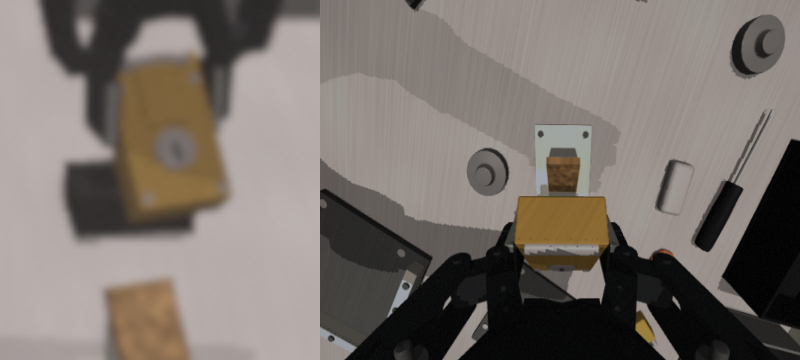

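The lock is held at about 45° with its front up and out (crop keyhole (177,150)), and the rest below is empty. Next I'll hover beyond the jig's short fence to measure the corner with the wrist camera.

drive_tool(commands="-0.02 -0.005 0 0;-0.0363 -0.009 0 0;-0.0363 -0.009 0 0;-0.0363 -0.009 0 0;-0.0363 -0.009 0 0;-0.0363 -0.009 0 0;-0.0363 -0.009 0 0;-0.0363 -0.009 0 0")

```text
time_s: 12.43
tcp_pos: [530.0, -285.8, 171.7]
orientation: [-1.875, -2.516, 0.001]
ft_force: [0.3, 0.1, -3.6]
finger_gap: 51.2
finger_force: 48.2
```

drive_tool(commands="-0.0363 -0.009 0 0;-0.0363 -0.009 0 0;-0.0363 -0.009 0 0;-0.0363 -0.009 0 0;-0.016 -0.004 0 0;0 0 0 7;0 0 0 7;0 0 0 7")

```text
time_s: 13.1
tcp_pos: [537.7, -450.2, 170.8]
orientation: [-2.309, -2.124, 0.001]
ft_force: [1.0, -0.2, -4.0]
finger_gap: 51.5
finger_force: 48.2
```

drive_tool(commands="0 0 0 7;0 0 0 7;0 0 0 0.3;0 0 0 0;0 0 0 0;0 0 0 0")

```text
time_s: 13.6
tcp_pos: [538.9, -450.4, 173.1]
orientation: [-2.549, -1.834, 0.0]
ft_force: [0.5, 0.6, -2.7]
finger_gap: 51.2
finger_force: 48.2
```

Run:
```python
from h import *
plan(540,-450,174,-18.6)
c=snap("wrist","7")
print(proj(c,[[565,-363,8],[612,-221,8],[458,-329,8],[530,-272,8]]).round(1))
cv2.imwrite("pics/w7.png",c["img"][...,::-1])
```

```text
t 13.6 tcp [ 538.9 -450.4  173.1] yaw -18.54 tilt 0.06 F [ 0.5  0.6 -2.7] gap 51.2 48.2
-> shift mm [ 0.7  0.9 -0.9] turn 0.06
[[319.7  94.8]
 [318.8 -78.5]
 [213.   96.9]
 [255.9  13.6]]
```

View pics/w7.png

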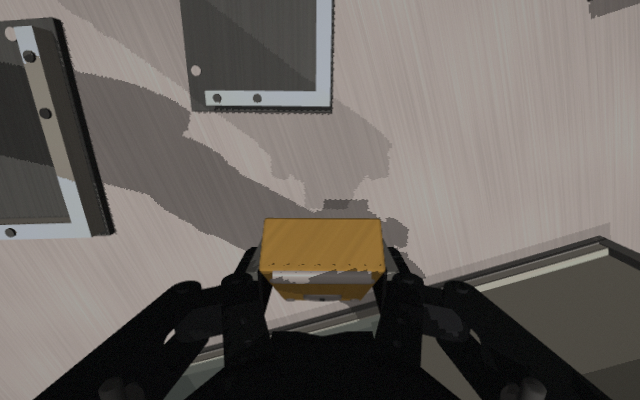

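The final picture shows the small jig's corner: short fence across (205–332, 90–107), long fence up (316–332, 0–107), inner corner about (316,91). I'll fit those edges numerically.

```bash
cat >> h.py <<'E'
def fit_jig(c,us=range(235,305,3),vs=range(5,82,3)):
    g=cv2.GaussianBlur(c["img"].astype(np.float32).max(2),(3,3),0)
    def edge(line,off): 
        d=np.diff(line); k=int(np.argmax(np.abs(d))); k=min(max(k,1),len(d)-2); w=np.abs(d[k-1:k+2]); return off+k-1+(w@[0,1,2])/w.sum()+.5
    S=[(u,edge(g[80:98,u],80)) for u in us]; L=[(edge(g[v,306:324],306),v) for v in vs]
    S2=[(u,edge(g[102:107+6,u],102)) for u in us]
    out=[]
    for n,pts,z in(("short",S,24),("long",L,24)):
        P=plane(c,pts,z)[:,:2]
        l=cv2.fitLine(P.astype(np.float32),cv2.DIST_HUBER,0,.1,.01).ravel(); r=(P-l[2:])@np.array([-l[1],l[0]])
        print(n,"angle",np.degrees(np.arctan2(l[1],l[0])).round(2),"rms",r.std().round(2)); out.append(l)
    (a,b)=out; t=np.linalg.solve(np.c_[a[:2],-b[:2]],b[2:]-a[2:]); k=a[2:]+t[0]*a[:2]; print("corner",k.round(2)); return k
E
python3 - <<'E'
from h import *
c=load("wrist7"); fit_jig(c)
h=c["img"].max(2); print(h[84:112,270].tolist(), h[40,306:340].tolist())
E
```

```text
short angle -18.98 rms 0.61
long angle 71.0 rms 0.03
corner [ 562.13 -359.04]
[68, 67, 67, 69, 69, 70, 98, 153, 176, 178, 178, 177, 178, 176, 176, 176, 176, 174, 174, 176, 175, 135, 71, 37, 37, 63, 74, 58] [78, 76, 80, 81, 80, 80, 79, 75, 79, 89, 143, 177, 179, 178, 177, 179, 177, 177, 177, 178, 177, 177, 176, 178, 158, 99, 68, 84, 139, 160, 160, 160, 161, 160]
```

drive_tool(commands="0.029 -0.0121 0 0;0.029 -0.0121 0 0;0.029 -0.0121 0 0;0.029 -0.0121 0 0;0.029 -0.0121 0 0;0 0 0 0.46;0 0 0 0;0 0 0 0")

```text
time_s: 14.32
tcp_pos: [528.5, -294.5, 174.2]
orientation: [2.558, 1.822, 0.0]
ft_force: [-0.6, -1.4, -2.4]
finger_gap: 51.5
finger_force: 48.7
```

drive_tool(commands="0 0 0.03 0;0 0 0.035 0;0 0 0.03 0;0 0 0.02 0;0 0 0.008 0;0 0 0 0;0 0 0 0")

```text
time_s: 14.9
tcp_pos: [528.6, -295.4, 51.5]
orientation: [2.56, 1.819, -0.0]
ft_force: [-0.3, 0.8, -2.1]
finger_gap: 51.2
finger_force: 48.5
```

```bash
python3 -c "
from h import *
plan(527.4,-293.7,48,-19)"
```

```text
t 14.9 tcp [ 528.6 -295.4   51.5] yaw -19.2 tilt 0.08 F [-0.3  0.8 -2.1] gap 51.2 48.5
-> shift mm [ 1.2 -1.7  3.5] turn -0.2
```

Lower to contact in small steps.

drive_tool(commands="0 0 0.003 -0.2;0 0 0.003 0;0 0 0.002 0;0 0 0 0;0 0 0 0")

```text
time_s: 15.32
tcp_pos: [528.5, -293.8, 43.1]
orientation: [2.556, 1.826, 0.0]
ft_force: [-0.4, 0.8, -2.8]
finger_gap: 51.2
finger_force: 48.6
```

drive_tool(commands="0 0 0.0015 0;0 0 0.0015 0;0 0 0 0;0 0 0 0")

```text
time_s: 15.65
tcp_pos: [528.6, -293.9, 39.9]
orientation: [2.556, 1.826, 0.0]
ft_force: [0.9, 0.7, -1.7]
finger_gap: 51.5
finger_force: 48.9
```

drive_tool(commands="0 0 0.0015 0;0 0 0 0;0 0 0 0")

```text
time_s: 15.9
tcp_pos: [528.7, -293.9, 39.5]
orientation: [2.557, 1.826, 0.001]
ft_force: [-2.7, 2.5, 10.4]
finger_gap: 51.1
finger_force: 50.1
```

drive_tool(commands="0.0039 0 0.0029 0;0.0039 0 0.0031 0;0.0034 0 0.0035 0;0.0032 0 0.0038 0;0 0 0 0;0 0 0 0")

```text
time_s: 16.4
tcp_pos: [534.0, -279.6, 26.0]
orientation: [2.556, 1.826, 0.003]
ft_force: [-0.4, 3.3, 6.9]
finger_gap: 51.4
finger_force: 48.3
```

drive_tool(commands="0.0027 0 0.0041 0;0.0025 0 0.0042 0;0 0 0 0;0 0 0 0")

```text
time_s: 16.73
tcp_pos: [535.8, -274.1, 17.4]
orientation: [-2.555, -1.827, -0.003]
ft_force: [0.2, 3.7, 4.9]
finger_gap: 51.2
finger_force: 47.9
```

drive_tool(commands="0.002 0 0.0045 0;0.0017 0 0.0046 0;0 0 0 0;0 0 0 0")

```text
time_s: 17.07
tcp_pos: [537.1, -270.6, 8.1]
orientation: [-2.555, -1.827, -0.003]
ft_force: [1.3, 3.1, 2.1]
finger_gap: 51.3
finger_force: 47.9
```

drive_tool(commands="0.0005 0 0.0015 0;0.0003 0 0.001 0;0 0 0 0;0 0 0 0")

```text
time_s: 17.4
tcp_pos: [537.4, -270.1, 5.9]
orientation: [2.556, 1.827, 0.003]
ft_force: [0.7, 5.9, 7.1]
finger_gap: 51.5
finger_force: 48.6
```

Run:
```python
from h import *
plan(540,-270,5,-19)
c=snap("wrist","8"); s=snap("side","8")
for n,c in(("w",c),("s",s)):
    hsv=cv2.cvtColor(c["img"],cv2.COLOR_RGB2HSV); m=((hsv[...,1]>110)&(hsv[...,0]>10)&(hsv[...,0]<30)&(hsv[...,2]>60)).astype(np.uint8)
    if n=="s":
        p=proj(c,[[540,-270,25]])[0].astype(int); q=np.zeros_like(m); q[p[1]-40:p[1]+40,p[0]-45:p[0]+45]=1; m*=q
    k=max(cv2.findContours(m,0,2)[0],key=cv2.contourArea)
    r=cv2.minAreaRect(k); b=cv2.boxPoints(r); P=plane(c,b,32)[:,:2]; d=np.roll(P,-1,0)-P
    print(n,cv2.contourArea(k),b.round(1).tolist(),P.round(1).tolist(),np.linalg.norm(d,axis=1).round(1),np.degrees(np.arctan2(*d.T[::-1])).round(1))
```

```text
t 17.4 tcp [ 537.4 -270.1    5.9] yaw -18.88 tilt 0.12 F [0.7 5.9 7.1] gap 51.5 48.6
-> shift mm [0.9 2.4 0.9] turn 0.12
w 12437.0 [[262.0, 209.0], [381.0, 209.0], [381.0, 331.0], [262.0, 331.0]] [[521.8, -231.2], [572.3, -248.4], [554.6, -313.6], [495.9, -293.5]] [53.3 67.5 62.  67.5] [ -18.9 -105.2  161.1   67.4]
s 1056.5 [[334.5, 313.8999938964844], [344.8999938964844, 272.5], [374.1000061035156, 279.79998779296875], [363.70001220703125, 321.20001220703125]] [[489.8, -332.9], [518.6, -228.4], [570.7, -250.8], [537.2, -351.4]] [108.3  56.7 106.1  50.9] [  74.6  -23.2 -108.4  158.6]
```

drive_tool(commands="0.0003 0 0.001 0;0 0 0.001 0;0 0 0 0;0 0 0 0")

```text
time_s: 17.83
tcp_pos: [537.6, -269.9, 4.9]
orientation: [-2.556, -1.827, -0.004]
ft_force: [-1.8, 6.6, 17.7]
finger_gap: 51.5
finger_force: 53.7
```

drive_tool(commands="0.0002 0 0.001 0;0 0 0 0;0 0 0 0")

```text
time_s: 18.08
tcp_pos: [537.6, -269.8, 4.8]
orientation: [-2.556, -1.826, -0.005]
ft_force: [-4.6, 8.5, 28.2]
finger_gap: 51.2
finger_force: 58.7
```

drive_tool(commands="0 0 -0.002 0;0 0 0 0")

```text
time_s: 18.25
tcp_pos: [537.0, -270.7, 4.9]
orientation: [2.555, 1.825, 0.002]
ft_force: [0.4, 3.0, 11.6]
finger_gap: 51.5
finger_force: 51.9
```

drive_tool(commands="0 0 0 0;0 0 0 0;0 0 0 0;0 0 0 0;0 0 0 0", hand=0.75)

```text
time_s: 18.67
tcp_pos: [536.0, -270.7, 3.8]
orientation: [-2.557, -1.825, 0.001]
ft_force: [-0.6, 0.4, -0.8]
finger_gap: 64.0
finger_force: 0.0
```

drive_tool(commands="0 0 -0.02 0;0 0 -0.03 0;0 0 -0.03 0;0 0 -0.03 0;-0.025 0 0 0;-0.025 0 0 0;-0.02 0 0 0;0 0 0 0")

```text
time_s: 19.33
tcp_pos: [510.7, -342.3, 114.8]
orientation: [2.56, 1.816, -0.004]
ft_force: [-0.1, -0.5, 0.3]
finger_gap: 63.9
finger_force: 0.0
```

drive_tool(commands="0 0 0 0;0 0 0 0;0 0 0 0;0 0 0 0;0 0 0 0;0 0 0 0;0 0 0 0", hand=0, force=45)

```text
time_s: 19.92
tcp_pos: [513.8, -336.4, 114.1]
orientation: [-2.556, -1.826, -0.0]
ft_force: [-0.2, 1.2, 0.1]
finger_gap: 0.1
finger_force: 0.0
```

```bash
cat >> h.py <<'E'
def lockbox(c,z=32,show=True):
    hsv=cv2.cvtColor(c["img"],cv2.COLOR_RGB2HSV); m=((hsv[...,1]>110)&(hsv[...,0]>10)&(hsv[...,0]<30)&(hsv[...,2]>50)).astype(np.uint8)
    m=cv2.morphologyEx(m,cv2.MORPH_CLOSE,np.ones((9,9)))
    k=max(cv2.findContours(m,0,cv2.CHAIN_APPROX_NONE)[0],key=cv2.contourArea)
    Q=plane(c,k.reshape(-1,2),z)[:,:2].astype(np.float32); r=cv2.minAreaRect(Q); b=cv2.boxPoints(r)
    a=np.radians(71.0); ex=np.array([np.cos(a),np.sin(a)]);ey=np.array([-ex[1],ex[0]]); q=b-np.array([562.1,-359.0])
    print("px",cv2.boundingRect(k),"size",np.round(r[1],1),"ang",round(r[2],2),"centre",np.round(r[0],1),"corners in jig_corner frame",np.c_[q@ex,q@ey].round(1).tolist())
E
python3 - <<'E'
from h import *
plan(527.4,-293.7,48,-19)
c=snap("wrist","9"); lockbox(c); lockbox(load("wrist9"),28)
t=snap("top","9"); print(proj(t,[[537,-270,32]]))
E
```

```text
t 19.92 tcp [ 513.8 -336.4  114.1] yaw -18.9 tilt 0.0 F [-0.2  1.2  0.1] gap 0.1 0.0
-> shift mm [44.8 -1.  66.1] turn 0.1
px (289, 80, 69, 108) size [83.4 52.2] ang 71.05 centre [ 531.8 -284.4] corners in jig_corner frame [[18.9, 79.1], [19.0, 26.8], [102.4, 26.9], [102.4, 79.1]]
px (289, 80, 69, 108) size [84.9 53.2] ang 71.05 centre [ 531.7 -284.7] corners in jig_corner frame [[17.9, 79.5], [17.9, 26.4], [102.8, 26.4], [102.8, 79.6]]
[[424.5298553  193.93624185]]
```

drive_tool(commands="0.0277 -0.0264 0 0;0.0277 -0.0264 0 0;0 0 0.033 0.1;0 0 0.033 0;0 0 0.025 0;0 0 0.01 0;0 0 0 0;0 0 0 0")

```text
time_s: 20.68
tcp_pos: [481.8, -267.8, 13.6]
orientation: [2.558, 1.823, -0.0]
ft_force: [-0.1, -0.5, -0.8]
finger_gap: -0.1
finger_force: 0.0
```

drive_tool(commands="0 0.005 0 0;0 0.005 0 0;0 0.003 0 0;0 0.003 0 0;0 0 0 0;0 0 0 0")

```text
time_s: 21.18
tcp_pos: [497.3, -272.7, 13.4]
orientation: [2.557, 1.823, 0.001]
ft_force: [-0.3, -0.7, -1.5]
finger_gap: 0.2
finger_force: 0.0
```

Run:
```python
from h import *
plan(527.4,-293.7,48,-19)
```

```text
t 21.18 tcp [ 497.3 -272.7   13.4] yaw -19.03 tilt 0.07 F [-0.3 -0.7 -1.5] gap 0.2 0.0
-> shift mm [-10.1  35.3 -34.6] turn -0.03
```

drive_tool(commands="0 0.004 0 0;0 0.004 0 0;0 0.004 0 0;0 0.004 0 0;0 0.004 0 0;0 0 0 0;0 0 0 0")

```text
time_s: 21.77
tcp_pos: [516.7, -279.3, 13.2]
orientation: [2.557, 1.823, 0.001]
ft_force: [0.5, -0.2, 0.2]
finger_gap: -0.1
finger_force: 0.0
```

drive_tool(commands="0 0.002 0 0;0 0.002 0 0;0 0.002 0 0;0 0 0 0")

```text
time_s: 22.1
tcp_pos: [520.6, -280.5, 12.9]
orientation: [-2.557, -1.822, 0.001]
ft_force: [-5.1, 2.5, 4.1]
finger_gap: -0.2
finger_force: 2.4
```

Run:
```python
from h import *
plan(527.4,-293.7,48,-19)
c=snap("wrist","10"); lockbox(c); lockbox(snap("side","10"))
```

```text
t 22.1 tcp [ 520.6 -280.5   12.9] yaw -19.04 tilt 0.12 F [-5.1  2.5  4.1] gap -0.2 2.4
-> shift mm [-10.2  10.7 -35.1] turn -0.04
px (346, 174, 117, 128) size [68.7 53.8] ang 70.54 centre [ 560.6 -281.5] corners in jig_corner frame [[38.7, 53.9], [38.2, 0.1], [107.0, -0.5], [107.4, 53.3]]
px (194, 0, 116, 89) size [ 661.8 2342.4] ang 4.99 centre [  70.7 1974.9] corners in jig_corner frame [[2982.3, 2003.0], [842.2, 1050.6], [1111.3, 446.0], [3251.4, 1398.3]]
```

drive_tool(commands="0 0.001 0 0;0 0 0 0;0 -0.01 0 0;0 -0.01 -0.01 0;0 0 -0.03 0;0 0 -0.03 0;0 0 0 0;0 0 0 0")

```text
time_s: 22.87
tcp_pos: [505.7, -275.7, 84.9]
orientation: [2.554, 1.821, 0.004]
ft_force: [-0.4, 1.2, -0.0]
finger_gap: -0.1
finger_force: 0.0
```

Run:
```python
from h import *
ex=np.array([.3256,.9455]);ey=np.array([-.9455,.3256]);t=np.array([562.1,-359])+132*ex+27*ey
plan(t[0],t[1],13,-19)
lockbox(snap("wrist","11"))
```

```text
t 22.87 tcp [ 505.7 -275.7   84.9] yaw -19.02 tilt 0.33 F [-0.4  1.2 -0. ] gap -0.1 0.0
-> shift mm [71.7 53.1 72.2] turn -0.02
px (356, 154, 79, 109) size [86.2 54. ] ang 70.86 centre [ 556.4 -290.9] corners in jig_corner frame [[19.5, 54.6], [19.3, 0.6], [105.6, 0.4], [105.7, 54.4]]
```

drive_tool(commands="0.0239 0.0177 0 0;0.0239 0.0177 0 0;0.0239 0.0177 0 0;0 0 0.03 0;0 0 0.03 0;0 0 0.012 0;0 0 0 0;0 0 0 0")

```text
time_s: 23.58
tcp_pos: [576.1, -224.4, 10.1]
orientation: [-2.558, -1.822, 0.002]
ft_force: [-0.0, -0.1, 0.9]
finger_gap: 0.1
finger_force: 0.0
```

drive_tool(commands="-0.005 0 0 0;-0.005 0 0 0;-0.004 0 0 0;-0.004 0 0 0;-0.004 0 0 0;-0.004 0 0 0;0 0 0 0;0 0 0 0")

```text
time_s: 24.25
tcp_pos: [568.3, -249.6, 11.1]
orientation: [2.558, 1.823, -0.001]
ft_force: [-0.8, -0.2, 0.4]
finger_gap: -0.1
finger_force: 0.0
```

drive_tool(commands="-0.003 0 0 0;-0.002 0 0 0;0 0 0 0;0 0 0 0")

```text
time_s: 24.58
tcp_pos: [566.7, -253.9, 11.1]
orientation: [2.558, 1.823, -0.0]
ft_force: [-0.5, 0.4, -0.1]
finger_gap: 0.2
finger_force: 0.2
```

Run:
```python
from h import *
plan(562.1,-359,13,-19)
```

```text
t 24.58 tcp [ 566.7 -253.9   11.1] yaw -19.05 tilt 0.02 F [-0.5  0.4 -0.1] gap 0.2 0.2
-> shift mm [-100.9   30.    -1.9] turn -0.05
```

drive_tool(commands="-0.002 0 0 0;-0.0015 0 0 0;-0.001 0 0 0;0 0 0 0;0 0 0 0")

```text
time_s: 25.0
tcp_pos: [565.2, -258.2, 11.1]
orientation: [2.558, 1.823, -0.0]
ft_force: [0.6, 0.6, 0.1]
finger_gap: -0.1
finger_force: 0.4
```

drive_tool(commands="-0.001 0 0 0;-0.001 0 0 0;0 0 0 0;0 0 0 0")

```text
time_s: 25.33
tcp_pos: [565.2, -258.2, 11.1]
orientation: [-2.556, -1.824, -0.002]
ft_force: [1.2, 5.3, 1.7]
finger_gap: 0.3
finger_force: 2.6
```

drive_tool(commands="-0.001 0 0 0;-0.001 0 0 0;0 0 0 0;0 0 0 0")

```text
time_s: 25.67
tcp_pos: [565.3, -258.3, 11.1]
orientation: [-2.554, -1.824, -0.005]
ft_force: [1.0, 8.4, 2.8]
finger_gap: 0.1
finger_force: 4.4
```

drive_tool(commands="-0.001 0 0 0;0 0 0 0;0.015 0 0 0;0.02 0 0 0;0 0 -0.04 0;0 0 -0.04 0;0 0 -0.02 0;0 0 0 0")

```text
time_s: 26.33
tcp_pos: [578.0, -232.3, 116.4]
orientation: [2.552, 1.818, 0.006]
ft_force: [0.0, -0.3, -0.6]
finger_gap: -0.2
finger_force: 0.0
```

drive_tool(commands="-0.04 0 0 0;-0.04 -0.01 0 0;-0.04 -0.02 0 0;-0.04 -0.02 0 0;-0.03 0 0 0;0 0 0 0;0 0 0 0;0 0 0 0")

```text
time_s: 27.0
tcp_pos: [470.4, -388.1, 110.7]
orientation: [-2.558, -1.823, -0.0]
ft_force: [-0.1, 0.3, 0.1]
finger_gap: -0.2
finger_force: 0.0
```

Run:
```python
from h import *
plan(562.1,-359,13,-19)
c=snap("wrist","12"); lockbox(c)
```

```text
t 27.0 tcp [ 470.4 -388.1  110.7] yaw -19.04 tilt 0.03 F [-0.1  0.3  0.1] gap -0.2 0.0
-> shift mm [57.4 77.2 97.7] turn -0.04
px (353, 12, 79, 122) size [83.5 53.6] ang 71.01 centre [ 550.4 -310.2] corners in jig_corner frame [[0.5, 53.7], [0.5, 0.1], [84.0, 0.1], [84.0, 53.8]]
```

```bash
python3 -c "
from bench import ctrl
print(ctrl.hand_in())"
```

```text
the job is handed in; nothing more can be done
None
```

The lock went onto the rest, was let go and regripped, and now lies keyhole side up on the smallest jig, measured about 0.5 mm from the short fence, 0.1 mm from the long fence and square. The job is handed in at about 27 s; no verdict came back.

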